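Reset the tripped trough pump with its sunken key

ROBOT

A 7-joint arm with a two-finger parallel gripper is mounted at the origin on the work surface. World frame = base frame: x ahead of the robot, y to its left, z up, the work surface at z = 0. Lengths are in mm, angles in rad, forces in N, time in s.
With the tool pointing down it reaches from about 400 to 875 mm from the base axis. Payload 4.4 kg.
Tool frame: the origin (TCP) lies on the centre line of the jaws, within the pads' length; the fingertips stand 25 mm ahead of it and the grasp point (between the pads) lies 6 mm ahead of it (ctrl.finger_overhang is the distance from the TCP to the fingertips, in mm); z points along the fingers, y is the line along which they close (so a half turn about z gives the same grasp; the last joint's range is limited). The gripper opens to 85 mm and grips with 20 to 120 N. Pads are 22 mm wide; open, the fingers measure 114 mm over their backs; the gripper's body (76 mm by 85 mm) begins 54 mm behind the grasp point. The pads swing forward as they close: fully open they stand 13 mm farther back than shut.
Start: joints at [1.154, 0.628, 0.038, 1.517, -0.027, 0.996, -0.02], TCP at [223.399, -610.418, 256.313] pointing down, gripper open.
Joint ranges: [-3.06, 3.06], [-0.37, 2.12], [-1.25, 1.32], [0.18, 2.47], [-1.1, 4.24], [0.23, 1.98], [-2.94, 2.94]. Speed limits (rad/s): [2.57, 2.57, 3.14, 3.14, 3.14, 3.14, 3.14].

INTERFACE

Orientations are given as [roll, pitch, yaw] about the fixed x, y, z axes, in that order (R = Rz(yaw) Ry(pitch) Rx(roll)).
In Python, from cell import ctrl gives the robot as it stands. The module is installed in compiled form; this text tells all that it offers.
- The arm moves only by the tool play_rows, never from a script. Its argument "targets" is a list of rows, each a list of 5 numbers: the closure, from 0 (fully open) to 1 (shut), then the shift along the tool's x, y, z in cm, then the turn about the tool's z in degrees. In form: [[gripper, dx, dy, dz, spin], ...]. A call has 1 to 10 rows; each row is the pose to reach, as a shift and turn from the pose commanded when the call began, along the tool's axes at that moment; what a row does not reach only later rows make up. A row lasts 1/10 s, in which the tool goes at most 50 mm and 8.59 degrees, less where a joint would pass 70% of its speed; a pose out of reach is approached as far as the arm can. A call with a gripper value outside its range is refused whole. The fingers move at their own pace and stop on an object; the grip force is fixed at half the most. Time passes only in rows, so rows that repeat a pose let the fingers close. It gives the time, the measured TCP pose, the force, the opening and the grip force at its end, in the units of the state.
- ctrl.read_state(): the state, without advancing time (a new reading comes with each control period).
- ctrl.get_image(name): name is "scene" or "top" or "wrist"; returns (picture, depth): 384x512x3 uint8, red, green, blue; 384x512 float32, mm along the optical axis (not along the pixel's ray), 0 where there is no reading.
- ctrl.calibration(name): a dict with "vfov" (degrees; the focal length in pixels is half the picture's height over the tangent of half this angle, whatever the lens; pixels are square), "cx", "cy" (the principal point, pixels), "extrinsics" (4x4, takes a point from camera to world coordinates); the wrist camera has in their place "mount" (4x4, takes a point from camera to tool coordinates, whose origin is the TCP and whose axes are the flange's). Camera axes: x right, y down, z forward; pixel columns grow to the right and rows downward; lengths in mm; the calibration is good to about 2 mm. The wrist camera is an equidistant fisheye: a pixel r from the principal point sees the ray r / f radians off the axis. A picture is of the moment at which its call begins: read the wrist's pose just before it. calibration takes no time and is no camera call.
- ctrl.finish_job(): hands the job in; it is judged then, once.
Trained networks look in the newest picture that a camera, given by its name, has taken for a name from the list of things; names that differ only in an ending like _2 or _b are one class to them, and where a whole thing is asked for, a point or a joint stands for the part that bears it (a point fixed in the world has none). Each returns a list of dicts, best first, with "confidence" (0 to 1); they miss things now and then, are a little off and sometimes report something else, mostly with a low value. They report only what shows in the picture. A call takes as long as a camera call. They do not tell look-alikes from the thing itself.
- ctrl.search_frame(camera, name): "bbox" ([left, top, right, bottom] in pixels, round what is visible of it).
- ctrl.trace(camera, name): "pixels" (384x512 bool, what is visible of it) and "bbox" ([left, top, right, bottom] in pixels, round what is visible of it).
The state is a dict: "clock": time; "qpos": joint angles; "qd": joint speeds; "tau": joint torques, N m; "eef_pos": TCP position; "tool_rot": TCP orientation; "force": force on the tool from outside, world axes, zero at the start; "torque": the same for the moment, N m; "width": finger opening in mm; "gripper_force": force on a finger pad.
Only numpy, scipy, OpenCV 4.12 (cv2) and the standard library are available. Lean on these libraries where they do the work, as an engineer would, in place of code of your own. Each camera call takes 0.05 s, during which the arm holds its last target. There are 200 camera calls.

TASK

The trough pump has tripped. Flip the small toggle switch on its grey box right over to the other side, then press the black key sunk in the oblong well (not the one in the round well) all the way down and keep it down for a full second, and once it has come up again flip the toggle right back to the side it started on. Only push with the fingertips: do not press the key in the round well, and do not pick up or shift the loose hardware lying about.

Things in the scene. Friction and masses are not known exactly. Their poses are not given: they have to be found in the camera images.
- switch_box: grey plastic box with the toggle switch on top, 120 mm (its x) by 90 mm (its y) and 45 mm tall, fixed to the ledge. Origin: centre of its underside; z up. Its x axis is the direction in which the toggle swings as its joint grows.
- toggle (a joint): toggle lever angle in rad: 0 leans 0.5 rad from upright towards the box's -x, 1.0 leans 0.5 rad towards its +x (both are stops). It starts within 0.1 of 0. Plain friction, about 1.5 N at the tip; it stays where it is left. The pivot lies 47 mm above the box's underside (2 mm above its top) over the box's centre, its axis is the box's y.
- toggle_tip (a point): centre of the 16 mm black plastic ball at the end of the toggle lever; the lever is a steel rod of 10 mm diameter, 48 mm from pivot to this point, and swings with the joint.
- oblong_pod: grey plastic push-key housing with an oblong (rectangular) well in its top, 90 mm (its x) by 110 mm (its y) and 58 mm tall, screwed down to the ledge, flat top. Origin: centre of its underside. The well is centred, open upward, 38 mm along the housing's x by 68 mm along its y, 34 mm deep, with upright walls; the key to press stands in the middle of its floor.
- reset_key_top (a point): centre of the top face of the round black key in the oblong well, 26 mm diameter; released, it is 36 mm above the ledge, 22 mm below the rim of the well and 12 mm above the well's floor. Moves with the key.
- reset_key (a joint): how far the key in the oblong well is pressed, m: 0 released, 0.006 fully down (stop). Spring: 1.5 N to start it, 5 N fully down; it springs back when released.
- round_pod: grey plastic push-key housing with a round well in its top, 90 mm (its x) by 110 mm (its y) and 58 mm tall, screwed down to the ledge, flat top. Origin: centre of its underside. The well is centred, 56 mm diameter, 34 mm deep, with a key like the other one. Leave its key alone.
- test_key (a joint): how far the key in the round well is pressed, m: 0 released, 0.006 fully down.
- axle_bolt: loose rusted bolt with a hexagon head and a nut, 132 mm long along its x, 27 mm tall; origin under its middle.
- drip_emitter: loose blue plastic drip emitter, a 28 mm disc with a nozzle, 27 mm tall; origin under its middle.
- insulator: loose cream ceramic insulator standing upright, 42 mm diameter, 52 mm tall; origin under its middle.
- gate_latch: loose galvanised gate latch lying flat, 130 mm long along its x, 45 mm wide, 22 mm tall; origin under its middle.
- collar: loose steel collar lying flat, 48 mm outside, 16 mm tall; origin under its middle.
- pipe_tee: loose black plastic pipe tee lying flat, 70 mm long along its x, 30 mm tall; origin under its middle.
Mind the look-alikes: they are no part of the job. Leave any red look-alike of the switch_box alone.

How it is judged (in metres and radians):
On the way, in this order (a step that is already met when the one before it is completed fails the run):
1. the toggle is flipped right over to the other side (value of joint toggle above 0.75 rad and value of joint reset_key below 0.002 m), for 0.2 s.
2. the key in the oblong well is pressed fully down and kept there for about a second, the toggle still flipped over (value of joint reset_key above 0.0045 m and value of joint toggle above 0.75 rad), for 0.8 s.
3. the key is up again and the toggle is flipped back to its starting side (value of joint toggle below 0.25 rad and value of joint reset_key below 0.0015 m), for 0.2 s.
At the end, for the whole second after the job is handed in: the toggle is back on its starting side (joint below 0.25 rad), both keys are up (less than 1.5 mm down), and all loose hardware lies still within 30 mm of where it was (all of step 3 and value of joint test_key below 0.0015 m and distance of each of axle_bolt, drip_emitter, insulator, gate_latch, collar, pipe_tee from where it was at the start of the episode below 0.03 m and linear speed of each of axle_bolt, drip_emitter, insulator, gate_latch, collar, pipe_tee below 0.05 m/s); the robot touches nothing.
It fails at once if the key in the round well is pressed (more than 3 mm) (value of joint test_key above 0.003 m).
It fails at once if the key in the oblong well is pressed (more than 3 mm) while the toggle is not flipped over (value of joint reset_key above 0.003 m and value of joint toggle below 0.5 rad).
It fails at once if a loose thing is shifted by more than 30 mm (distance of any of axle_bolt, drip_emitter, insulator, gate_latch, collar, pipe_tee from where it was at the start of the episode above 0.03 m).
It fails at once if a loose thing is lifted more than 15 mm off the ledge (height (world z) of any of axle_bolt, drip_emitter, insulator, gate_latch, collar, pipe_tee above 0.015 m).
It also fails if it takes over 54 s, if anything falls off the work surface, if the arm or the gripper's body presses on something with over 40 N, if the wrist force passes 120 N, or if a joint passes its speed limit or range.

## Working session

There is one attempt and no reset: what is moved stays moved. The work goes in short steps, Python scripts to look and compute and a tool call to move; the robot and the scene stay as the last step left them, time stands still between calls to the robot, and variables do not carry over. Pictures are saved under pics/ and viewed, at most 10 in all, crops included, and the job is handed in when it is done.

Besides the shell and the picture viewer there is one more tool, called as name([rows], argument=value, ...), one row to a line, values as JSON. play_rows: Moves the arm, as the interface text tells. Its arguments: {"type":"object","properties":{"targets":{"type":"array"}},"required":["targets"]}

```bash
mkdir -p pics; cat > h.py <<'E'
import numpy as np, cv2
from cell import ctrl
def cloud(cam, d):
    c=ctrl.calibration(cam); h,w=d.shape; f=h/2/np.tan(np.radians(c['vfov'])/2)
    v,u=np.mgrid[:h,:w]; P=np.stack([(u-c['cx'])/f*d,(v-c['cy'])/f*d,d],-1)
    E=np.array(c['extrinsics']); return P@E[:3,:3].T+E[:3,3]
E
python3 - <<'E'
from h import *
s=ctrl.read_state(); print(s)
for cam in ['scene','top']:
    im,d=ctrl.get_image(cam); cv2.imwrite(f'pics/{cam}0.png',im[:,:,::-1]); np.save(cam+'0.npy',cloud(cam,d))
    print(cam,ctrl.calibration(cam)['extrinsics'])
    for n in ['switch_box','toggle_tip','oblong_pod','reset_key_top','round_pod','axle_bolt','drip_emitter','insulator','gate_latch','collar','pipe_tee']:
        r=ctrl.search_frame(cam,n)
        print(n,[(np.round(x['bbox']).astype(int).tolist(),round(x['confidence'],2)) for x in r[:4]])
E
```

```text
{'clock': 0.0, 'qpos': array([ 1.15418962,  0.62934473,  0.03845654,  1.51838599, -0.0270139 ,
        0.99630026, -0.0199947 ]), 'qd': array([-2.16209040e-05,  6.51921185e-05, -1.17851552e-03,  2.03415162e-04,
        1.09740709e-03, -9.95841104e-04, -6.45528754e-04]), 'tau': array([-1.44388039e-03, -5.63405585e+01,  1.22609507e+00, -1.93451393e+01,
        1.11479365e-02,  1.04297628e-02,  1.14414600e-06]), 'eef_pos': array([ 223.19709117, -609.85181096,  255.38446467]), 'tool_rot': array([-3.13967284e+00,  2.26263537e-05,  3.50792247e-01]), 'force': array([ 0.52458015,  0.53857633, -0.13116776]), 'torque': array([0.00685248, 0.0375868 , 0.01402387]), 'gripper_force': 0.0, 'width': 85.33785008249723}
scene [[ 5.03214331e-01  4.81561343e-01 -7.17547218e-01  1.15289533e+03]
 [ 8.63973060e-01 -2.63013407e-01  4.29388518e-01 -4.00071913e+02]
 [ 1.80523728e-02 -8.36015921e-01 -5.48408143e-01  6.09453821e+02]
 [ 0.00000000e+00  0.00000000e+00  0.00000000e+00  1.00000000e+00]]
switch_box [([258, 141, 302, 182], 0.59), ([255, 205, 302, 259], 0.55)]
toggle_tip [([274, 142, 284, 160], 0.53),
[... 439 characters left out ...]
op [[ 4.92805917e-03 -9.89917189e-01  1.41561550e-01  3.64090629e+02]
 [-9.99904817e-01 -6.70235560e-03 -1.20596794e-02  1.59685170e+01]
 [ 1.28868798e-02 -1.41488645e-01 -9.89855995e-01  1.03095117e+03]
 [ 0.00000000e+00  0.00000000e+00  0.00000000e+00  1.00000000e+00]]
switch_box [([158, 236, 197, 290], 0.8)]
toggle_tip [([171, 267, 178, 281], 0.52), ([96, 158, 122, 203], 0.5)]
oblong_pod [([329, 157, 380, 204], 0.68)]
reset_key_top [([351, 175, 358, 183], 0.56)]
round_pod [([196, 127, 202, 139], 0.54)]
axle_bolt [([259, 186, 273, 230], 0.74)]
drip_emitter []
insulator [([302, 131, 324, 150], 0.49)]
gate_latch []
collar [([384, 187, 402, 205], 0.64)]
pipe_tee [([223, 200, 238, 226], 0.58)]
```

View pics/top0.png

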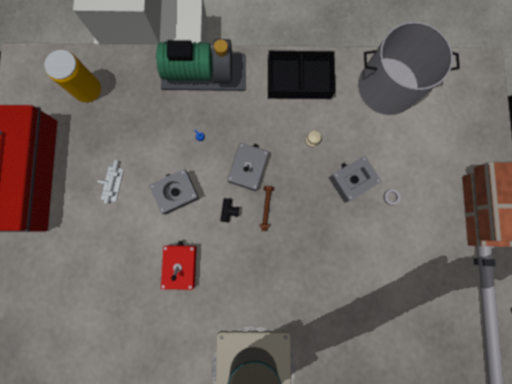

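View pics/scene0.png

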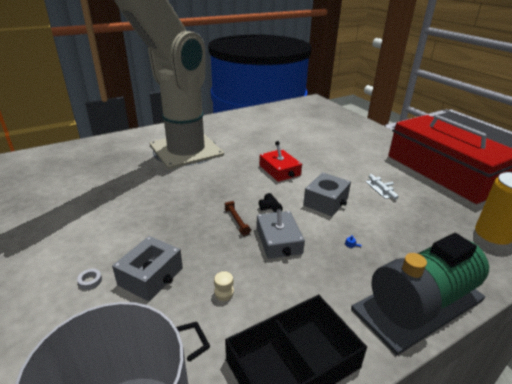

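The top view shows the grey switch box at (248,166), with the red look-alike at (179,267). The oblong pod is at (355,179) and the round pod at (175,190). The toggle candidates are grey (248,166) and red (179,267); I choose the grey one. The well candidates are oblong (355,179) and round (175,190); I choose the oblong one.

```bash
python3 - <<'E'
from h import *
P=np.load('top0.npy'); S=np.load('scene0.npy')
def rect(P,sl,z0,z1):
    Q=P[sl].reshape(-1,3); Q=Q[(Q[:,2]>z0)&(Q[:,2]<z1)]
    r=cv2.minAreaRect(Q[:,:2].astype(np.float32)); print(len(Q),np.round(r[0],1),np.round(r[1],1),round(r[2],1),'z',np.median(Q[:,2]).round(1))
    return Q
print('box');rect(P,np.s_[140:192,225:272],38,52);rect(S,np.s_[200:262,250:308],38,52)
print('obl');rect(P,np.s_[150:205,325:383],50,66);rect(S,np.s_[230:305,110:185],50,66)
print('round');rect(P,np.s_[165:215,147:203],50,66)
for n,Q,sl in [('top',P,np.s_[140:192,225:272]),('scene',S,np.s_[200:262,250:308])]:
    q=Q[sl].reshape(-1,3); q=q[q[:,2]>62]; print(n,len(q),q.round(0)[:12].tolist())
for n,(u,v) in dict(bolt1=(269,188),bolt2=(264,228),tee=(229,210),ins=(314,137),blue=(200,135),collar=(392,190),motor=(205,80),tray=(300,75)).items(): print(n,P[v,u].round())
a=cv2.imread('pics/top0.png')[130:240,215:405]; b=cv2.imread('pics/scene0.png')[185:305,105:315]
a=cv2.resize(a,None,fx=3.2,fy=3.2,interpolation=3); b=cv2.resize(b,(a.shape[1],int(120/210*a.shape[1])),interpolation=3)
c=cv2.resize(np.vstack([a,b]),None,fx=.85,fy=.85); print(c.shape); cv2.imwrite('pics/crop.png',c)
print(ctrl.calibration('wrist'))
E
```

```text
box
1214 [572.6  20. ] [ 89.8 119.6] 72.4 z 44.1
1125 [575.   17.8] [ 88.5 121.7] 72.7 z 42.3
obl
912 [ 536.9 -292.3] [ 89.8 112.2] 30.9 z 57.0
1354 [ 538.7 -293.4] [ 92.7 113.1] 30.4 z 55.5
round
970 [496.1 232.1] [ 90.5 110.3] 25.4 z 57.5
top 37 [[364.0, 16.0, 1031.0], [364.0, 16.0, 1031.0], [364.0, 16.0, 1031.0], [364.0, 16.0, 1031.0], [364.0, 16.0, 1031.0], [364.0, 16.0, 1031.0], [571.0, 21.0, 63.0], [566.0, 24.0, 76.0], [566.0, 21.0, 72.0], [569.0, 18.0, 62.0], [559.0, 29.0, 93.0], [559.0, 26.0, 93.0]]
scene 96 [[549.0, 28.0, 93.0], [1153.0, -400.0, 609.0], [552.0, 21.0, 94.0], [553.0, 22.0, 95.0], [556.0, 23.0, 96.0], [556.0, 26.0, 95.0], [556.0, 29.0, 94.0], [1153.0, -400.0, 609.0], [555.0, 19.0, 94.0], [555.0, 21.0, 93.0], [558.0, 22.0, 95.0], [559.0, 24.0, 95.0]]
bolt1 [508. -44.  25.]
bolt2 [392. -29.  21.]
tee [443.  72.  27.]
ins [ 657. -175.   47.]
blue [669. 163.  17.]
collar [ 507. -411.   11.]
motor [848. 154.   9.]
tray [ 849. -136.   48.]
(594, 517, 3)
{'vfov': 65.70646984690485, 'cx': 253.65911183519557, 'cy': 201.9748138753028, 'mount': array([[ 2.04981604e-04, -9.64805895e-01, -2.62963008e-01,
         6.67179839e+01],
       [ 9.99999968e-01,  2.36175033e-04, -8.70140132e-05,
        -7.51941175e-01],
       [ 1.46056930e-04, -2.62962982e-01,  9.64805913e-01,
        -1.17711503e+02],
       [ 0.00000000e+00,  0.00000000e+00,  0.00000000e+00,
         1.00000000e+00]])}
```

View pics/crop.png

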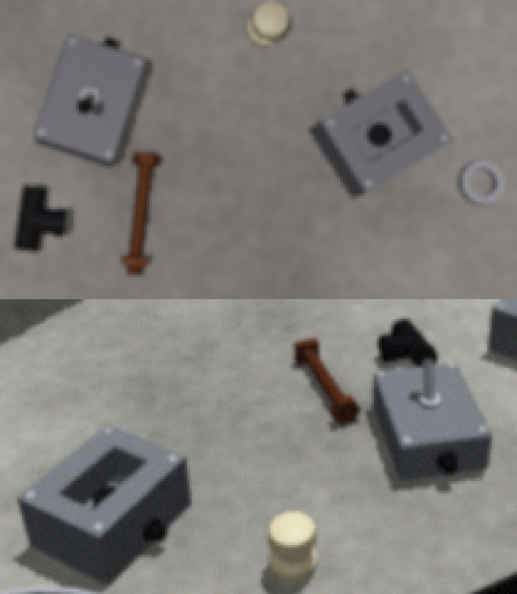

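The crop confirms the choice: grey box with the toggle leaning to the lower left (base side), and an oblong well with a black key at its centre. I'll move near the toggle with the fingers shut.

play_rows([
  [1,10,-10,0,7.5],
  [1,15,-15,0,11],
  [1,20,-20,0,15],
  [1,25,-25,0,19],
  [1,30,-30,0,22.5],
  [1,35,-35,0,26],
  [1,40,-40,0,30],
  [1,45,-45,0,34],
  [1,50.2,-50.4,0,37.7],
  [1,50.2,-50.4,0,37.7],
])

```text
clock: 2.2
eef_pos: [434.3, -154.8, 256.7]
tool_rot: [3.142, -0.001, -0.309]
force: [1.4, -0.4, 0.3]
width: -0.1
gripper_force: 0.0
```

play_rows([
  [1,0,0,0,0],
  [1,0,0,0,0],
])

```text
clock: 2.4
eef_pos: [434.1, -155.5, 256.4]
tool_rot: [3.142, -0.0, -0.303]
force: [-1.1, -0.4, -0.6]
width: 0.0
gripper_force: 0.0
```

```bash
cat >> h.py <<'E'
def st():
    s=ctrl.read_state(); print({k:np.round(s[k],3) for k in ['clock','eef_pos','tool_rot','force','width']},'overhang',ctrl.finger_overhang); return s
C=np.array([573.5,19]); BX=np.array([.953,-.302])
def goal(xy,tipz,yaw):
    s=st(); y=s['tool_rot'][2]; d=np.array(xy)-s['eef_pos'][:2]
    print('move cm', np.round([(d@[np.cos(y),np.sin(y)])/10,(d@[np.sin(y),-np.cos(y)])/10,(s['eef_pos'][2]-ctrl.finger_overhang-tipz)/10],2),'spin',round(np.degrees(y-yaw),1))
E
python3 -c "
from h import *
goal(C-55*BX,74,np.radians(-17.6))"
```

```text
{'clock': np.float64(2.4), 'eef_pos': array([ 434.097, -155.493,  256.426]), 'tool_rot': array([ 3.142, -0.   , -0.303]), 'force': array([-1.149, -0.391, -0.552]), 'width': np.float64(0.018)} overhang 25.0
move cm [  2.6  -20.84  15.74] spin 0.2
```

play_rows([
  [1,0.5,-5,1,0],
  [1,1,-10,3,0],
  [1,2,-14,5,0],
  [1,2.6,-18,7,0],
  [1,2.6,-20.8,8,0],
  [1,2.6,-20.8,8,0],
  [1,2.6,-20.8,8,0],
  [1,2.6,-20.8,8,0],
])

```text
clock: 3.2
eef_pos: [521.1, 30.9, 176.8]
tool_rot: [3.14, -0.001, -0.311]
force: [0.3, 0.1, 0.1]
width: 0.4
gripper_force: 0.0
```

```bash
cat >> h.py <<'E'
def wcloud(d,s):
    from scipy.spatial.transform import Rotation as R
    c=ctrl.calibration('wrist'); h,w=d.shape; f=h/2/np.tan(np.radians(c['vfov'])/2)
    v,u=np.mgrid[:h,:w]; x,y=u-c['cx'],v-c['cy']; r=np.hypot(x,y)+1e-9; t=np.tan(r/f)
    P=np.stack([x/r*t*d,y/r*t*d,d],-1); M=np.array(c['mount']); P=P@M[:3,:3].T+M[:3,3]
    return P@R.from_euler('xyz',s['tool_rot']).as_matrix().T+s['eef_pos']
E
python3 - <<'E'
from h import *
goal(C-55*BX,74,np.radians(-17.6)); s=ctrl.read_state(); im,d=ctrl.get_image('wrist'); cv2.imwrite('pics/w1.png',im[:,:,::-1])
W=wcloud(d,s); np.save('w1.npy',W)
m=(abs(W[...,0]-573)<90)&(abs(W[...,1]-19)<80)
q=W[m&(W[...,2]>39)&(W[...,2]<50)]; print(len(q),cv2.minAreaRect(q[:,:2].astype(np.float32)),np.median(q[:,2]))
q=W[m&(W[...,2]>84)&(W[...,2]<110)]; print(len(q),q.mean(0),q.max(0),q.min(0))
E
```

```text
{'clock': np.float64(3.2), 'eef_pos': array([521.134,  30.879, 176.759]), 'tool_rot': array([ 3.14e+00, -1.00e-03, -3.11e-01]), 'force': array([0.347, 0.138, 0.085]), 'width': np.float64(0.366)} overhang 25.0
move cm [-0.15 -0.45  7.78] spin -0.2
13522 ((573.4300537109375, 18.95909881591797), (90.64575958251953, 119.36909484863281), 71.9499740600586) 45.07365096232368
433 [554.48277187  25.21135791  95.67010623] [561.85362094  33.35373423  99.77499866] [545.9309458   17.89389494  84.02817996]
```

View pics/w1.png

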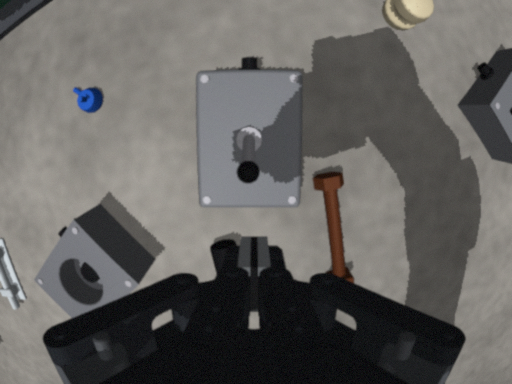

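The wrist view shows the box at (250,140), ball at (248,172) and fingertips at (255,250). The box centre and yaw are confirmed, so I lower and push.

play_rows([
  [1,-0.2,-0.4,3,0],
  [1,-0.2,-0.4,6,0],
  [1,-0.2,-0.4,7.6,0],
  [1,-0.2,-0.4,7.6,0],
  [1,0.8,-0.4,7.6,0],
  [1,1.8,-0.4,7.6,0],
  [1,2.8,-0.4,7.6,0],
  [1,3.8,-0.4,7.6,0],
  [1,4.6,-0.4,7.6,0],
  [1,5.1,-0.4,7.6,0],
])

```text
clock: 4.25
eef_pos: [571.7, 21.8, 100.3]
tool_rot: [-3.142, 0.0, -0.307]
force: [-2.1, 0.9, -0.1]
width: -0.3
gripper_force: 1.1
```

play_rows([
  [1,0,0,0,0],
  [1,0,0,0,0],
])

```text
clock: 4.45
eef_pos: [571.6, 22.0, 100.4]
tool_rot: [-3.141, -0.001, -0.307]
force: [0.6, 0.1, 1.0]
width: 0.3
gripper_force: 0.0
```

```bash
cat >> h.py <<'E'
def tog():
    s=st(); print('tcp in box x', (s['eef_pos'][:2]-C)@BX)
    for cam in ['top','scene','wrist']:
        im,d=ctrl.get_image(cam); W=wcloud(d,s) if cam=='wrist' else cloud(cam,d)
        rel=W[...,:2]-C; bx=rel@BX; by=rel@np.array([.302,.953]); z=W[...,2]
        m=(abs(by)<10)&(abs(bx)<45)&(z>84)&(z<101)&(im.max(-1)<90)
        print(cam,m.sum(), bx[m].round(0)[:40].tolist(), z[m].mean())
        cv2.imwrite(f'pics/t_{cam}.png',im[:,:,::-1])
E
python3 -c "
from h import *
tog()"
```

```text
{'clock': np.float64(4.45), 'eef_pos': array([571.608,  21.993, 100.352]), 'tool_rot': array([-3.141e+00, -1.000e-03, -3.070e-01]), 'force': array([0.618, 0.092, 1.023]), 'width': np.float64(0.286)} overhang 25.0
tcp in box x -2.707136111491905
top 0 [] nan
scene 79 [5.0, 5.0, 6.0, 7.0, 9.0, 8.0, 9.0, 10.0, 5.0, 5.0, 7.0, 9.0, 7.0, 9.0, 8.0, 9.0, -4.0, 5.0, 4.0, 6.0, 11.0, 9.0, 9.0, 11.0, 10.0, -3.0, 4.0, 7.0, 3.0, 9.0, 9.0, 9.0, 7.0, 8.0, 9.0, 5.0, 4.0, 4.0, 10.0, 11.0] 92.34740320849095
wrist 1602 [27.0, 28.0, 28.0, 28.0, 28.0, 28.0, 28.0, 28.0, 28.0, 28.0, 28.0, 28.0, 28.0, 28.0, 28.0, 28.0, 28.0, 28.0, 27.0, 28.0, 27.0, 27.0, 27.0, 28.0, 28.0, 28.0, 28.0, 28.0, 27.0, 28.0, 28.0, 28.0, 28.0, 28.0, 27.0, 28.0, 28.0, 28.0, 27.0, 27.0] 94.6702401113676h.py:25: RuntimeWarning: Mean of empty slice.
  print(cam,m.sum(), bx[m].round(0)[:40].tolist(), z[m].mean())
  ret = ret.dtype.type(ret / rcount)
```

View pics/t_wrist.png

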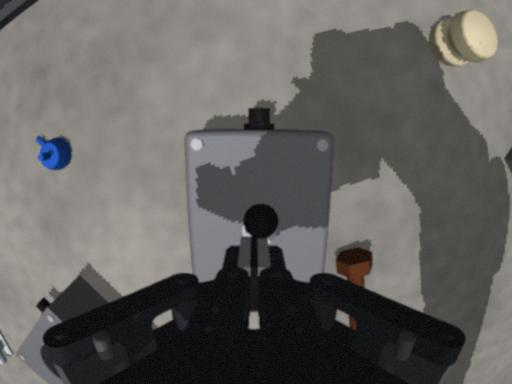

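The ball sits at (260,220), with its front edge at box x≈28 mm, so the toggle reads about 0.93. I back off, lift and go over the oblong well.

play_rows([
  [1,-1.5,0,0,0],
  [1,-3,0,0,0],
  [1,-3.5,0,-4,0],
  [1,-3.5,0,-8,0],
  [1,-2,4,-10,-6],
  [1,0,8,-10,-12],
  [1,1,12,-10,-19],
  [1,2,17,-10,-26],
  [1,4,22,-10,-34],
  [1,5,26,-10,-41],
])

```text
clock: 5.6
eef_pos: [540.3, -243.4, 200.7]
tool_rot: [3.14, -0.001, 0.413]
force: [0.2, 0.0, -0.4]
width: 0.1
gripper_force: 0.0
```

play_rows([
  [1,0,0,0,0],
  [1,0,0,0,0],
])

```text
clock: 5.8
eef_pos: [539.3, -242.7, 200.2]
tool_rot: [3.142, 0.0, 0.404]
force: [-0.0, 1.1, -0.9]
width: 0.0
gripper_force: 0.0
```

```bash
python3 -c "
from h import *
goal((537.5,-292.8),80,np.radians(30.9))"
```

```text
{'clock': np.float64(5.8), 'eef_pos': array([ 539.302, -242.704,  200.189]), 'tool_rot': array([3.142, 0.   , 0.404]), 'force': array([-0.022,  1.121, -0.924]), 'width': np.float64(0.015)} overhang 25.0
move cm [-2.13  4.54  9.52] spin -7.8
```

play_rows([
  [1,-1,2.5,1,-4],
  [1,-2.1,4.5,2.5,-7.8],
  [1,-2.1,4.5,2.5,-7.8],
  [1,-2.1,4.5,2.5,-7.8],
  [1,-2.1,4.5,2.5,-7.8],
])

```text
clock: 6.3
eef_pos: [539.7, -288.0, 175.8]
tool_rot: [-3.141, -0.001, 0.547]
force: [-0.3, 0.4, -0.2]
width: 0.1
gripper_force: 0.0
```

```bash
python3 - <<'E'
from h import *
s=ctrl.read_state(); im,d=ctrl.get_image('wrist'); cv2.imwrite('pics/w2.png',im[:,:,::-1])
W=wcloud(d,s); m=(abs(W[...,0]-537)<85)&(abs(W[...,1]+293)<85)
q=W[m&(W[...,2]>53)&(W[...,2]<63)]; r=cv2.minAreaRect(q[:,:2].astype(np.float32)); print(len(q),r,np.median(q[:,2]))
c=np.array([537.5,-292.8]); rel=W[...,:2]-c
k=m&(np.hypot(rel[...,0],rel[...,1])<25)&(W[...,2]>32)&(W[...,2]<41)&(im.max(-1)<60); q=W[k]; print('key',len(q),q.mean(0) if len(q) else '', cv2.minEnclosingCircle(q[:,:2].astype(np.float32)) if len(q) else '')
goal(c,80,np.radians(30.9))
E
```

```text
9007 ((536.5521850585938, -293.2796325683594), (91.13862609863281, 110.81682586669922), 30.92892074584961) 58.195733332337454
key 699 [ 535.08267856 -294.28302872   36.01659889] ((531.1900634765625, -296.64288330078125), 19.519290924072266)
{'clock': np.float64(6.35), 'eef_pos': array([ 539.711, -288.193,  175.965]), 'tool_rot': array([-3.142e+00, -1.000e-03,  5.470e-01]), 'force': array([-0.529,  0.328, -0.158]), 'width': np.float64(-0.056)} overhang 25.0
move cm [-0.43  0.28  7.1 ] spin 0.4
```

View pics/w2.png

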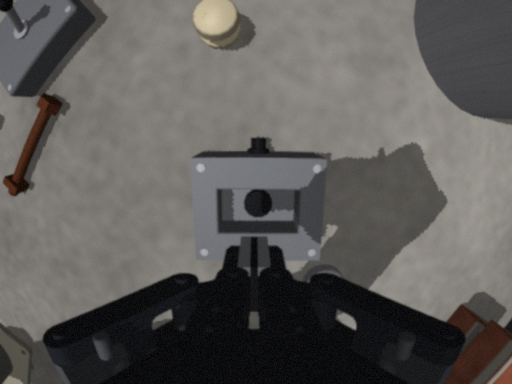

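The view shows the key at (258,204) in the oblong well, with the loose collar at (323,270) clear of the fingertips. I align and descend to just above the key.

play_rows([
  [1,-0.5,0.3,3,0.4],
  [1,-0.5,0.3,6,0.4],
  [1,-0.5,0.3,8,0.4],
  [1,-0.5,0.3,8,0.4],
  [1,-0.5,0.3,8,0.4],
])

```text
clock: 6.85
eef_pos: [536.8, -294.8, 96.0]
tool_rot: [3.141, -0.001, 0.539]
force: [0.5, -1.0, 0.5]
width: -0.4
gripper_force: 0.0
```

```bash
python3 -c "
from h import *
goal((536.7,-293.2),30,np.radians(30.9))"
```

```text
{'clock': np.float64(6.85), 'eef_pos': array([ 536.757, -294.777,   96.005]), 'tool_rot': array([ 3.141e+00, -1.000e-03,  5.390e-01]), 'force': array([ 0.514, -0.999,  0.544]), 'width': np.float64(-0.394)} overhang 25.0
move cm [ 0.08 -0.14  4.1 ] spin -0.0
```

play_rows([
  [1,0.1,-0.1,1,0],
  [1,0.1,-0.1,2,0],
  [1,0.1,-0.1,2.8,0],
  [1,0.1,-0.1,3.3,0],
  [1,0.1,-0.1,3.6,0],
  [1,0.1,-0.1,3.9,0],
  [1,0.1,-0.1,4.1,0],
  [1,0.1,-0.1,4.1,0],
  [1,0.1,-0.1,4.1,0],
])

```text
clock: 7.75
eef_pos: [536.0, -294.2, 55.1]
tool_rot: [-3.141, 0.0, 0.537]
force: [-3.0, 1.8, 8.1]
width: 0.0
gripper_force: 3.7
```

play_rows([
  [1,0,0,0.05,0],
  [1,0,0,0.05,0],
  [1,0,0,0.05,0],
  [1,0,0,0.05,0],
  [1,0,0,0.05,0],
  [1,0,0,0.05,0],
  [1,0,0,0.05,0],
  [1,0,0,0.05,0],
  [1,0,0,0.05,0],
  [1,0,0,0.05,0],
])

```text
clock: 8.75
eef_pos: [536.0, -294.2, 55.0]
tool_rot: [-3.141, 0.0, 0.537]
force: [-3.4, 1.8, 10.2]
width: 0.3
gripper_force: 5.3
```

play_rows([
  [1,0,0,0,0],
  [1,0,0,0,0],
  [1,0,0,0,0],
])

```text
clock: 9.05
eef_pos: [535.9, -294.2, 55.0]
tool_rot: [-3.141, 0.0, 0.537]
force: [-2.9, 1.3, 10.2]
width: 0.1
gripper_force: 5.3
```

play_rows([
  [1,0,0,-3,0],
  [1,0,0,-7,0],
  [1,0,0,-11,0],
  [1,0,0,-12,0],
  [1,0,0,-12,0],
  [1,0,0,-12,0],
])

```text
clock: 9.65
eef_pos: [535.6, -294.1, 172.8]
tool_rot: [-3.14, 0.001, 0.537]
force: [-0.4, 0.5, -0.3]
width: -0.3
gripper_force: 0.0
```

```bash
python3 - <<'E'
from h import *
s=ctrl.read_state(); im,d=ctrl.get_image('wrist')
W=wcloud(d,s); rel=W[...,:2]-np.array([536.7,-293.2])
k=(np.hypot(rel[...,0],rel[...,1])<12)&(W[...,2]<50); print('key z',k.sum(),np.percentile(W[k][:,2],[10,50,90]))
rel=W[...,:2]-C; bx=rel@BX; by=rel@np.array([.302,.953]); m=(abs(by)<12)&(abs(bx)<45)&(W[...,2]>84)&(W[...,2]<101); print('ball',m.sum(),bx[m].mean() if m.any() else '')
goal(C+58*BX,150,np.radians(-17.8))
E
```

```text
key z 552 [35.17522311 36.01930264 36.87350367]
ball 64 18.97483033524053
{'clock': np.float64(9.7), 'eef_pos': array([ 535.291, -293.875,  172.193]), 'tool_rot': array([-3.139e+00,  2.000e-03,  5.380e-01]), 'force': array([ 0.038,  1.22 , -0.562]), 'width': np.float64(0.047)} overhang 25.0
move cm [ 23.15 -20.58  -0.28] spin 48.6
```

The key is back up at z = 36 and the toggle is still over. I go to the far side of the toggle.

play_rows([
  [1,3,-2.5,-0.5,6],
  [1,6,-5.5,-0.5,13],
  [1,9,-8,-0.5,20],
  [1,12,-11,-0.5,27],
  [1,15,-13.5,-0.5,34],
  [1,18,-16,-0.5,40],
  [1,21,-18.5,-0.5,45],
  [1,23.1,-20.6,-0.5,48.6],
  [1,23.1,-20.6,-0.5,48.6],
  [1,23.1,-20.6,-0.5,48.6],
])

```text
clock: 10.7
eef_pos: [628.2, 1.6, 176.8]
tool_rot: [3.14, 0.003, -0.308]
force: [-0.1, -0.7, -0.4]
width: -0.1
gripper_force: 0.0
```

play_rows([
  [1,0,0,0,0],
  [1,0,0,0,0],
])

```text
clock: 10.9
eef_pos: [628.7, -1.2, 178.3]
tool_rot: [3.14, 0.001, -0.313]
force: [1.2, 0.2, 0.2]
width: 0.3
gripper_force: 0.0
```

```bash
python3 -c "
from h import *
goal(C+58*BX,76,np.radians(-17.8))"
```

```text
{'clock': np.float64(10.9), 'eef_pos': array([628.666,  -1.191, 178.328]), 'tool_rot': array([ 3.14e+00,  1.00e-03, -3.13e-01]), 'force': array([1.238, 0.156, 0.239]), 'width': np.float64(0.27)} overhang 25.0
move cm [-0.07 -0.26  7.73] spin -0.1
```

play_rows([
  [1,-0.1,-0.3,3,0],
  [1,-0.1,-0.3,6,0],
  [1,-0.1,-0.3,7.7,0],
  [1,-0.1,-0.3,7.7,0],
  [1,-1.1,-0.3,7.7,0],
  [1,-2.1,-0.3,7.7,0],
  [1,-3.1,-0.3,7.7,0],
  [1,-4.1,-0.3,7.7,0],
  [1,-5,-0.3,7.7,0],
  [1,-5.6,-0.3,7.7,0],
])

```text
clock: 11.9
eef_pos: [576.0, 21.5, 102.2]
tool_rot: [-3.141, -0.0, -0.31]
force: [2.3, -1.2, -1.4]
width: 0.0
gripper_force: 0.9
```

play_rows([
  [1,0,0,0,0],
  [1,0,0,0,0],
  [1,2,0,0,0],
  [1,3.5,0,-2,0],
  [1,3.5,0,-6,0],
  [1,3.5,0,-11,0],
  [1,3.5,0,-11,0],
  [1,0,0,-15,0],
  [1,-4,0,-16,0],
  [1,-5.5,0,-16,0],
])

```text
clock: 12.9
eef_pos: [521.6, 39.0, 262.8]
tool_rot: [-3.141, 0.002, -0.309]
force: [0.5, -0.3, -0.3]
width: 0.1
gripper_force: 0.0
```

play_rows([
  [1,-4,0,0,0],
  [1,-6,0,0,0],
  [1,-6,0,0,0],
])

```text
clock: 13.2
eef_pos: [464.1, 57.0, 261.4]
tool_rot: [3.141, 0.004, -0.309]
force: [0.6, 0.5, -0.1]
width: 0.3
gripper_force: 0.0
```

```bash
python3 -W ignore -c "
from h import *
tog()
s=ctrl.read_state(); im,d=ctrl.get_image('wrist'); W=wcloud(d,s); rel=W[...,:2]-C; bx=rel@BX; by=rel@np.array([.302,.953]); m=(abs(by)<12)&(abs(bx)<45)&(W[...,2]>84)&(W[...,2]<101); print('ball',m.sum(),bx[m].mean() if m.any() else '')
"
```

```text
{'clock': np.float64(13.2), 'eef_pos': array([464.076,  57.037, 261.382]), 'tool_rot': array([ 3.141,  0.004, -0.309]), 'force': array([ 0.577,  0.541, -0.119]), 'width': np.float64(0.302)} overhang 25.0
tcp in box x -115.76832523609419
top 0 [] nan
scene 33 [-23.0, -23.0, -21.0, -18.0, -18.0, -18.0, -20.0, -17.0, -14.0, -15.0, -14.0, -17.0, -21.0, -15.0, -16.0, -14.0, -14.0, -13.0, -15.0, -16.0, -13.0, -15.0, -12.0, -12.0, -12.0, -16.0, -13.0, -13.0, -12.0, -11.0, -15.0, -12.0, -12.0] 91.3779577096326
wrist 218 [-17.0, -19.0, -18.0, -19.0, -19.0, -19.0, -19.0, -19.0, -18.0, -20.0, -20.0, -20.0, -20.0, -20.0, -20.0, -20.0, -20.0, -20.0, -20.0, -19.0, -21.0, -21.0, -21.0, -21.0, -21.0, -21.0, -21.0, -21.0, -21.0, -21.0, -21.0, -21.0, -20.0, -21.0, -22.0, -22.0, -22.0, -22.0, -22.0, -22.0] 95.32158500986931
ball 223 -21.2256921353477
```

View pics/t_wrist.png

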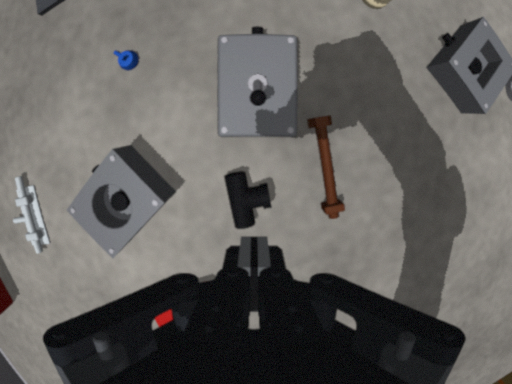

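The ball is back at (258,97), mean box x about -21 mm (joint about 0.05). All the loose parts in view are undisturbed, and the arm is clear.

```bash
python3 -c "
from cell import ctrl
print(ctrl.finish_job())"
```

```text
the job is handed in; nothing more can be done
None
```

I flipped the toggle over, held the oblong-well key fully down for over a second, let it come up, and flipped the toggle back; the job is handed in, but no verdict came back from the judge.

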